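# Show the sawn end of a sample bar to the inspection camera

## Robot

A 6-joint arm with a two-finger parallel gripper is mounted at the origin on the work surface. World frame = base frame: x ahead of the robot, y to its left, z up, the work surface at z = 0. Lengths are in mm, angles in degrees, forces in N, time in s.
With the tool pointing down it reaches from about 350 to 850 mm from the base axis. Payload 8.1 kg.
Tool frame: the origin (TCP) lies midway between the tips of the shut fingers; the grasp point (between the pads) lies 19 mm behind it (hold_point_z is the distance from the TCP to the grasp point, in mm); z points along the fingers, y is the direction in which the jaws open and shut (so a half turn about z gives the same grasp; the last joint's range is limited). The gripper opens to 85 mm and grips with 20 to 120 N. Pads are 22 mm wide; open, the fingers measure 114 mm over their backs; the gripper's body (76 mm by 85 mm) begins 54 mm behind the grasp point. The pads swing forward as they close: fully open they stand 13 mm farther back than shut.
Start: joints at [-73.934, 7.471, 85.268, -0, 87.261, -4.893], TCP at [214.638, -560.3, 231.292] pointing down, gripper open.
Joint ranges: [-169.43, 169.43], [-51.17, 129.36], [1.28, 143.12], [-76.62, 256.62], [0, 156.53], [-152.29, 152.29]. Speed limits (degrees/s): [136.94, 136.94, 159.86, 180, 180, 180].

## Interface

Orientations are given as [roll, pitch, yaw] about the fixed x, y, z axes, in that order (R = Rz(yaw) Ry(pitch) Rx(roll)).
In Python, from bench import sense, snapshot, camera_params, hand_in, hold_point_z gives the robot as it stands.
- The arm moves only by the tool servo_tool, never from a script. Its argument "motion" is a list of rows, each a list of 7 numbers: the finger opening in mm, from 0 to 85.4, then the shift along the tool's x, y, z in mm, then the turn, a rotation vector about the tool's x, y, z in rad. A call has 1 to 10 rows; each row shifts and turns the pose as measured when the row begins, along the tool's axes as they then stand; what a row does not reach is not made up. A row lasts 1/10 s, in which the tool goes at most 50 mm and 8.59 degrees, less where a joint would pass 70% of its speed; a pose out of reach is approached as far as the arm can. A call with a gripper value outside its range is refused whole. The fingers move at their own pace and stop on an object; "force" is the grip in N (left out, the last holds). Time passes only in rows, so rows that do not move let the fingers close. It gives the time, the measured TCP pose, the force and the opening at its end, in the units of the state.
- sense(): the state, without advancing time (a new reading comes with each control period).
- snapshot(name): name is "scene" or "top" or "wrist"; returns the picture (480x640x3 uint8, blue, green, red); there is no depth.
- camera_params(name): a dict with "fx", "fy", "cx", "cy" (pixels), "D" ([k1, k2, p1, p2, k3] as OpenCV has them; the pictures are not rectified), "R" (3x3) and "t" (3): a world point X has camera coordinates R X + t; the wrist camera has in their place "tool_from_camera" (4x4, takes a point from camera to tool coordinates, whose origin is the TCP and whose axes are the flange's). Camera axes: x right, y down, z forward; pixel columns grow to the right and rows downward; lengths in mm; the calibration is good to about 2 mm. A picture is of the moment at which its call begins: read the wrist's pose just before it. camera_params takes no time and is no camera call.
- hand_in(): hands the job in, once; it reports no verdict.
The state is a dict: "time": time; "joint_pos": joint angles; "qd": joint speeds; "joint_efforts": joint torques, N m; "tool_pos": TCP position; "tcp_rot": TCP orientation; "ft_force": force on the tool from outside, world axes, zero at the start; "wrist_torque": the same for the moment, N m; "finger_gap": finger opening in mm.
Only numpy, scipy, OpenCV 4.12 (cv2) and the standard library are available. Lean on these libraries where they do the work, as an engineer would, in place of code of your own. Each camera call takes 0.05 s, during which the arm holds its last target. There are 200 camera calls.

## Task

From the cooling rack pick the recycled-plastic sample bar that has a narrow tenon at one end, gripping it gently because it dents easily, and hold its plain sawn end up to the inspection camera: centred on the lens axis, 80 mm in front of the glass, the bar in line with the lens axis (so tilted as the camera is tilted) and not rolled about it, tenon pointing away from the camera. Touch neither the camera nor its stand and leave the other bars, the jar and the wrench where they are. Finish still holding the bar there, in the air and still.

Things in the scene. Friction and masses are not known exactly. Their poses are not given: they have to be found in the camera images.
- sample_mid (a point): Centre (half-way up, near the centre of mass) of the block of the bar to show: dark-green plastic with pale streaks, block 120 x 30 x 30 mm plus a tenon 30 long x 16 x 16 mm centred on one end, 80 to 130 g. x runs along the bar towards the plain sawn end, z up as it lies. In any of the 3 places on the rack, sawn end roughly towards +y. Dents above 25 N a finger; 10 N holds it well.
- sample_end (a point): Centre of the plain sawn end face of that bar, 60 mm from sample_mid along the bar's x axis; axes as sample_mid.
- long_bar_mid (a point): Centre of a plain bar 150 x 30 x 30 mm without tenon, same plastic, on the rack. Leave it alone.
- short_bar_mid (a point): Centre of a plain bar 110 x 30 x 30 mm without tenon, same plastic, on the rack. Leave it alone.
- rack: Fixed aluminium rack, origin under its centre on the table. Two level rails, 12 mm wide, 270 mm long, along its y axis at x = -35 and +35 mm, tops 30 mm above the table; open between. Three bars lie level across the rails about 85 mm apart, the middle of each over the open 58 mm gap between the rails.
- stand: Fixed camera stand: grey foot 150 x 140 x 14 mm, post 22 mm across and 414 mm high at its origin. A carriage on the post carries the camera head (70 x 62 x 56 mm) 70 mm ahead of it along the stand's x axis; head height and downward tilt (0.1 to 0.4 rad) differ each time and stay put. It looks roughly to -y. Must not be touched.
- lens (a point): Centre of the camera's lens glass, in a white disc of 38 mm inside a black ring, on the face of the head away from the post, 230 to 310 mm above the table. Its x axis is the lens axis, pointing out of the lens and downwards; its y axis is level; its z axis is upward, leaning with the head.
- focus (a point): The point in the air 80 mm in front of the lens glass on the lens axis, where the centre of the sawn end belongs; axes as lens.
- jar: Closed whitish plastic jar with a white cap, 60 mm across, 85 mm high, standing on the table; origin under its centre. Leave it alone.
- wrench: Steel wrench 160 mm long lying flat on the table, along its x axis; origin at the middle of its underside. Leave it alone.
Things that resemble listed ones, but are neither listed nor needed, are in the scene too. Leave any orange or purple look-alike of the part that bears sample_mid alone.

How it is judged:
By the outcome, as a careful person would: the job done as asked, in the order asked, and still so for the second after the job is handed in, while the arm keeps its last pose, push and grip.
It also fails if it takes over 38 s, if anything falls off the work surface, if the arm or the gripper's body presses on something with over 40 N, if the wrist force passes 120 N, or if a joint passes its speed limit or range.

## Working session

There is one attempt and no reset: what is moved stays moved. The work goes in short steps, Python scripts to look and compute and a tool call to move; the robot and the scene stay as the last step left them, time stands still between calls to the robot, and variables do not carry over. Pictures are saved under pics/ and viewed, about 8 in all and at most 12, crops included, and the job is handed in when it is done.

Besides the shell and the picture viewer there is one more tool, called by a JSON object that holds its "name" and its "arguments". servo_tool: Moves the arm, as the interface text tells. Its arguments: {"type":"object","properties":{"motion":{"type":"array"},"force":{"type":"number"}},"required":["motion"]}

```bash
mkdir -p pics; ls
python3 - <<'E'
from bench import *
import cv2, json
for n in ("scene","top"):
    cv2.imwrite(f"pics/{n}0.png", snapshot(n)); print(n, camera_params(n))
print(camera_params("wrist")); print(sense()); print(hold_point_z)
E
```

```text
pics
scene {'fx': 435.04561524155866, 'fy': 435.04561524155866, 'cx': 325.21448993217035, 'cy': 232.96072465676164, 'D': array([0.03680611, 0.        , 0.        , 0.        , 0.        ]), 'R': array([[-0.8688473 ,  0.49483999,  0.01541924],
       [ 0.40837987,  0.73395047, -0.54271779],
       [-0.27987542, -0.46524198, -0.83977357]]), 't': array([ 414.10023548, -112.32666758, 1449.46613829])}
top {'fx': 539.2062082388122, 'fy': 539.2062082388122, 'cx': 310.7852289800667, 'cy': 234.04666295703194, 'D': array([-0.03445961,  0.        ,  0.        ,  0.        ,  0.        ]), 'R': array([[ 0.00233461, -0.99997934,  0.00598979],
       [-0.98710504, -0.00326318, -0.16004061],
       [ 0.16005685, -0.00553892, -0.98709226]]), 't': array([  14.74271718,  504.28351358, 1344.66043776])}
{'fx': 387.3919762501193, 'fy': 387.3919762501193, 'cx': 321.8602467830964, 'cy': 238.87300280267738, 'D': array([-0.03706648,  0.        ,  0.        ,  0.        ,  0.        ]), 'tool_from_camera': array([[-9.32252343e-04, -9.50583844e-01, -3.10466563e-01,
         7.94846233e+01],
       [ 9.99998695
[... 224 characters left out ...]
00000e+00]])}
{'time': 0.1, 'joint_pos': array([-7.39347213e+01,  7.51298109e+00,  8.53254880e+01,  3.80633852e-04,
        8.72614355e+01, -4.89366049e+00]), 'qd': array([ 0.03843655, -0.08451611, -0.01632091,  0.11944837,  0.0704757 ,
       -0.03782448]), 'joint_efforts': array([ 1.85340992e-03, -5.70947957e+01, -5.01945519e+01, -5.69236477e-05,
        8.12842132e-03,  6.90202523e-05]), 'tool_pos': array([ 214.49357049, -559.7991273 ,  230.30293178]), 'tcp_rot': array([-1.79900492e+02, -8.90130867e-03,  2.09589130e+01]), 'ft_force': array([0.36897127, 1.00604109, 0.17133164]), 'wrist_torque': array([0.01434853, 0.00615287, 0.0016307 ]), 'finger_gap': 85.68761669068898}
18.700000000000003
```

View pics/scene0.png

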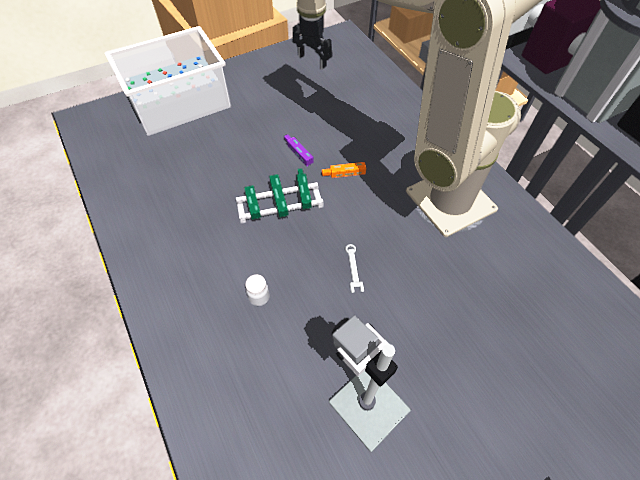

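View pics/top0.png

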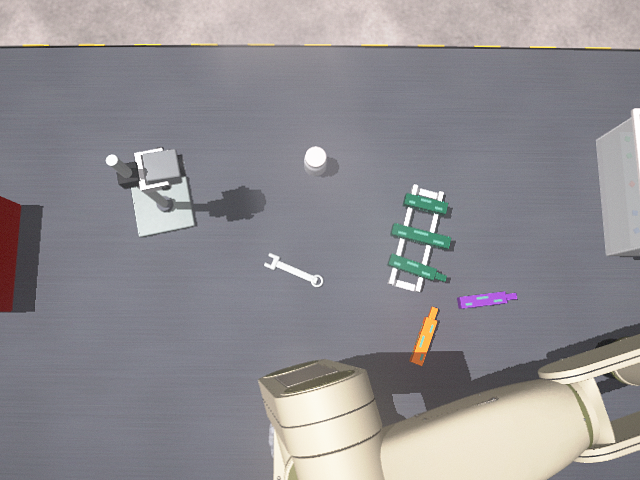

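Scene: the green bars are at about (252,203), (278,197) and (303,190), with the camera stand around (365,375). Top: the green bars are at (425,204) short, (421,237) long and (418,268) with a tenon on its right end at about (447,279). The look-alikes are orange (425,337) and purple (487,300), both off the rack. My choice is (418,268), which I'll check in a close crop together with the stand.

```bash
cat > h.py <<'E'
import numpy as np, cv2
from bench import *
from scipy.spatial.transform import Rotation as Ro
def cam(n, st=None):
    c=camera_params(n); K=np.array([[c["fx"],0,c["cx"]],[0,c["fy"],c["cy"]],[0,0,1.]])
    if n=="wrist":
        T=np.eye(4); T[:3,:3]=Ro.from_euler("xyz",st["tcp_rot"],degrees=True).as_matrix(); T[:3,3]=st["tool_pos"]
        W=np.linalg.inv(T@c["tool_from_camera"]); return K,c["D"],W[:3,:3],W[:3,3]
    return K,c["D"],c["R"],c["t"]
def rays(C,px):
    K,D,R,t=C; u=cv2.undistortPoints(np.array(px,float).reshape(-1,1,2),K,D)[:,0]
    d=np.c_[u,np.ones(len(u))]@R; return -R.T@t, d/np.linalg.norm(d,axis=1)[:,None]
def onz(C,px,z):
    o,d=rays(C,px); return o+d*((z-o[2])/d[:,2])[:,None]
def tri(obs): # [(C,px),...] -> point, residual mm
    A=np.zeros((3,3)); b=np.zeros(3); L=[]
    for C,p in obs:
        o,d=rays(C,[p]); P=np.eye(3)-np.outer(d[0],d[0]); A+=P; b+=P@o; L.append((o,P))
    X=np.linalg.solve(A,b); return X,[round(float(np.linalg.norm(P@(X-o))),1) for o,P in L]
def proj(C,X):
    K,D,R,t=C; return cv2.projectPoints(np.array(X,float).reshape(-1,3),cv2.Rodrigues(R)[0],t,K,D)[0][:,0]
def green(im):
    h=cv2.cvtColor(im,cv2.COLOR_BGR2HSV); return cv2.inRange(h,(65,60,30),(95,255,255))
E
python3 - <<'E'
from h import *
t=cv2.imread("pics/top0.png"); s=cv2.imread("pics/scene0.png"); C=cam("top")
m=cv2.morphologyEx(green(t),cv2.MORPH_CLOSE,np.ones((5,5)))
for c in cv2.findContours(m,cv2.RETR_EXTERNAL,cv2.CHAIN_APPROX_NONE)[0]:
    if cv2.contourArea(c)<200: continue
    r=cv2.minAreaRect(c); b=cv2.boxPoints(r); print(np.round(r[0]),np.round(r[1]),np.round(onz(C,[r[0]],58)[0]),"\n",np.round(onz(C,b,60)).tolist())
a=cv2.resize(t[235:300,375:465],None,fx=4.4,fy=4.4,interpolation=2)
b=cv2.resize(t[140:245,100:200],None,fx=4,fy=4,interpolation=2)
c=cv2.resize(s[310:455,300:420],None,fx=4,fy=4,interpolation=2)
o=np.zeros((600,800,3),np.uint8)
b=b[:,:396]; c=c[:,:400]
o[:a.shape[0]-106,:396]=a[:180,:396]; o[180:600,:396]=b; o[:580,400:800]=c[:580]
cv2.imwrite("pics/m1.png",o)
E
```

```text
[418. 268.] [59. 13.] [ 415. -253.   58.] 
 [[425.0, -177.0, 60.0], [455.0, -189.0, 60.0], [404.0, -328.0, 60.0], [374.0, -316.0, 60.0]]
[421. 236.] [59. 13.] [ 497. -264.   58.] 
 [[499.0, -186.0, 60.0], [532.0, -195.0, 60.0], [495.0, -341.0, 60.0], [462.0, -331.0, 60.0]]
[426. 204.] [44. 13.] [ 581. -278.   58.] 
 [[577.0, -219.0, 60.0], [611.0, -228.0, 60.0], [585.0, -337.0, 60.0], [551.0, -327.0, 60.0]]
```

View pics/m1.png

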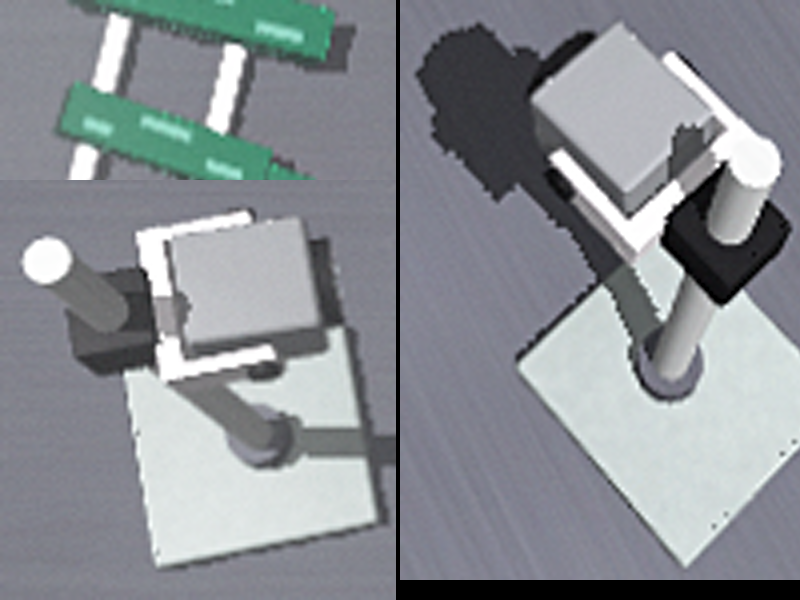

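The crop confirms the choice: the bar at top (418,268) has the tenon at its right (-y) end. I read the top-face corners of the head in both views and will triangulate them for a first stand and lens estimate.

Run:
```python
from h import *
T,S=cam("top"),cam("scene")
t=lambda x,y:(x/4+99.9,(y-180)/4+139.9); s=lambda x,y:((x-400)/4+299.9,y/4+309.9)
P={}
for k,a,b in [("f+",(300,218),(532,97)),("f-",(320,328),(620,22)),("b+",(172,240),(628,190)),("b-",(187,345),(720,122)),("post",(47,260),(755,160))]:
    P[k],r=tri([(T,t(*a)),(S,s(*b))]); print(k,np.round(P[k],1),r)
for a,b in ["f+ f-","b+ b-","f+ b+","f- b-"] and [x.split() for x in ["f+ f-","b+ b-","f+ b+","f- b-"]]: print(a,b,np.linalg.norm(P[a]-P[b]).round(1))
ax=(P["f+"]+P["f-"]-P["b+"]-P["b-"]); ax/=np.linalg.norm(ax); y=P["f-"]-P["f+"]+P["b-"]-P["b+"]; 
print("axis",ax,"tilt",np.arcsin(-ax[2]),"yaw",np.degrees(np.arctan2(ax[1],ax[0])), "side yaw", np.degrees(np.arctan2(y[1],y[0])))
print("foot",np.round(onz(T,[t(126,375),t(345,328),t(380,520),t(158,565)],14)).tolist())
print("foot S",np.round(onz(S,[s(518,362),s(685,565)],14)).tolist())
```

```text
f+ [638.8 304.7 317. ] [0.5, 0.5]
f- [579.5 292.  315.1] [0.5, 0.5]
b+ [623.8 369.  325.8] [0.5, 0.5]
b- [567.3 360.6 321.8] [2.3, 2.3]
post [587.8 402.9 407.9] [0.6, 0.6]
f+ f- 60.6
b+ b- 57.3
f+ b+ 66.6
f- b- 70.0
axis [ 0.19941925 -0.97326025 -0.11400194] tilt 0.11425033491385285 yaw -78.42047281451923 side yaw -169.71301294866618
foot [[629.0, 494.0, 14.0], [662.0, 349.0, 14.0], [532.0, 321.0, 14.0], [501.0, 465.0, 14.0]]
foot S [[668.0, 357.0, 14.0], [639.0, 502.0, 14.0]]
```

```bash
cat >> h.py <<'E'
def plan(pos,R,n):
    s=sense(); p0=np.array(s["tool_pos"]); R0=Ro.from_euler("xyz",s["tcp_rot"],degrees=True)
    Rt=Ro.from_matrix(R); w=(R0.inv()*Rt).as_rotvec(); d=(np.array(pos)-p0)/n
    print("dist",np.linalg.norm(d*n).round(1),"turn",np.degrees(np.linalg.norm(w)).round(1))
    for i in range(n):
        Ri=R0*Ro.from_rotvec(w*i/n); print((Ri.inv().apply(d)).round(1).tolist(),(w/n).round(3).tolist())
def RM(x,z):
    z=np.array(z,float);z/=np.linalg.norm(z);x=np.array(x,float);x-=z*(x@z);x/=np.linalg.norm(x); return np.c_[x,np.cross(z,x),z]
E
python3 - <<'E'
from h import *
print(np.round(onz(cam("top"),[(316,160)],85)))
plan((638,156,240),RM((0,0,1),(-.2,.97,0)),18)
E
```

```text
[[688.   4.  85.]]
dist 831.8 turn 114.7
[36.2, -28.7, -0.5] [0.06, 0.071, -0.061]
[37.7, -26.4, 3.8] [0.06, 0.071, -0.061]
[38.8, -23.7, 8.1] [0.06, 0.071, -0.061]
[39.5, -20.7, 12.2] [0.06, 0.071, -0.061]
[39.6, -17.5, 16.2] [0.06, 0.071, -0.061]
[39.3, -14.0, 19.9] [0.06, 0.071, -0.061]
[38.5, -10.3, 23.4] [0.06, 0.071, -0.061]
[37.2, -6.5, 26.6] [0.06, 0.071, -0.061]
[35.5, -2.6, 29.5] [0.06, 0.071, -0.061]
[33.3, 1.3, 32.0] [0.06, 0.071, -0.061]
[30.8, 5.3, 34.1] [0.06, 0.071, -0.061]
[27.9, 9.2, 35.7] [0.06, 0.071, -0.061]
[24.6, 12.9, 36.9] [0.06, 0.071, -0.061]
[21.1, 16.6, 37.6] [0.06, 0.071, -0.061]
[17.3, 20.0, 37.9] [0.06, 0.071, -0.061]
[13.3, 23.2, 37.7] [0.06, 0.071, -0.061]
[9.1, 26.2, 37.0] [0.06, 0.071, -0.061]
[4.8, 28.8, 35.8] [0.06, 0.071, -0.061]
```

{"name": "servo_tool", "arguments": {"motion": [[85, 36, -29, 0, 0.06, 0.07, -0.06], [85, 38, -26, 4, 0.06, 0.07, -0.06], [85, 39, -24, 8, 0.06, 0.07, -0.06], [85, 39, -21, 12, 0.06, 0.07, -0.06], [85, 39, -17, 16, 0.06, 0.07, -0.06], [85, 39, -14, 20, 0.06, 0.07, -0.06], [85, 38, -10, 23, 0.06, 0.07, -0.06], [85, 37, -6, 26, 0.06, 0.07, -0.06], [85, 35, -3, 29, 0.06, 0.07, -0.06]]}}

```text
time: 1.0
tool_pos: [426.9, -193.2, 238.0]
tcp_rot: [-155.5, -43.4, 44.8]
ft_force: [-0.2, -0.8, -0.4]
finger_gap: 85.2
```

Run:
```python
from h import *
print(sense()["joint_pos"].round(0),sense()["tool_pos"].round(0))
plan((638,156,240),RM((0,0,1),(-.2,.97,0)),12)
```

```text
[-56.  11.  94.  35. 110. -19.] [ 427. -193.  238.]
dist 408.1 turn 56.2
[24.1, 1.9, 23.9] [0.044, 0.052, -0.045]
[22.7, 4.0, 25.0] [0.044, 0.052, -0.045]
[21.1, 6.1, 25.9] [0.044, 0.052, -0.045]
[19.4, 8.2, 26.7] [0.044, 0.052, -0.045]
[17.6, 10.2, 27.2] [0.044, 0.052, -0.045]
[15.7, 12.2, 27.6] [0.044, 0.052, -0.045]
[13.7, 14.0, 27.8] [0.044, 0.052, -0.045]
[11.5, 15.8, 27.8] [0.044, 0.052, -0.045]
[9.4, 17.5, 27.6] [0.044, 0.052, -0.045]
[7.1, 19.1, 27.2] [0.044, 0.052, -0.045]
[4.8, 20.6, 26.6] [0.044, 0.052, -0.045]
[2.5, 21.9, 25.9] [0.044, 0.052, -0.045]
```

{"name": "servo_tool", "arguments": {"motion": [[85, 29, 2, 29, 0.053, 0.062, -0.054], [85, 27, 5, 30, 0.053, 0.062, -0.054], [85, 25, 8, 31, 0.053, 0.062, -0.054], [85, 22, 11, 33, 0.053, 0.062, -0.054], [85, 20, 13, 33, 0.053, 0.062, -0.054], [85, 17, 16, 33, 0.053, 0.062, -0.054], [85, 13, 18, 33, 0.053, 0.062, -0.054], [85, 10, 21, 33, 0.053, 0.062, -0.054], [85, 7, 23, 33, 0.053, 0.062, -0.054], [85, 4, 25, 32, 0.053, 0.062, -0.054]]}}

```text
time: 2.0
tool_pos: [634.3, 172.7, 245.8]
tcp_rot: [38.2, -88.3, -115.8]
ft_force: [1.0, -0.7, 0.3]
finger_gap: 85.3
```

Run:
```python
from h import *
import pickle
s=sense(); im=snapshot("wrist"); print(s["tool_pos"],s["tcp_rot"],s["joint_pos"].round(0)); cv2.imwrite("pics/w1.png",im); pickle.dump(s,open("w1.pkl","wb"))
```

```text
[634.26720079 172.7229278  245.77997922] [  38.19006661  -88.3105248  -115.75730782] [-18.  49.  70.  75. 117. -33.]
```

View pics/w1.png

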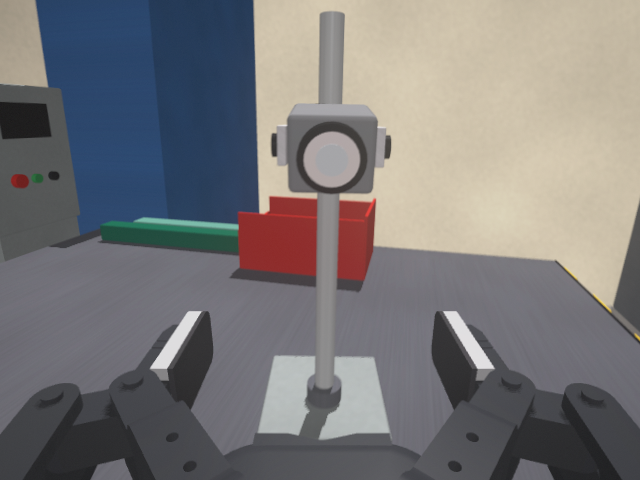

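The picture shows the camera head face-on: disc centre about (331,160), face corners near (289,110), (375,110), (374,190) and (289,190). Next I take a second view from the side for stereo.

{"name": "servo_tool", "arguments": {"motion": [[85, 12, -30, 0, 0, 0, 0], [85, 12, -35, 0, 0, 0, 0], [85, 12, -35, 0, 0, 0, 0], [85, 12, -30, 0, 0, 0, 0], [85, 0, 0, 0, 0, 0, 0], [85, 0, 0, 0, 0, 0, 0]]}}

```text
time: 2.65
tool_pos: [501.0, 154.3, 280.9]
tcp_rot: [2.9, -87.8, -79.6]
ft_force: [0.1, 0.1, 0.8]
finger_gap: 84.9
```

Run:
```python
from h import *
import pickle
s=sense(); im=snapshot("wrist"); print(s["tool_pos"],s["tcp_rot"]); cv2.imwrite("pics/w2.png",im); pickle.dump(s,open("w2.pkl","wb"))
s1=pickle.load(open("w1.pkl","rb")); i1=cv2.imread("pics/w1.png")
C2=cam("wrist",s); u,v=proj(C2,[(608,298,288)])[0]; u=int(u);v=int(v);print(u,v)
a=cv2.resize(i1[85:215,260:405],None,fx=4,fy=4,interpolation=2)[:, :400*2]
x0=max(0,min(u-60,540)); y0=max(0,v-75)
print("crop1 origin 260,85 x2.75; crop2 origin",x0,y0)
a=cv2.resize(i1[85:225,260:405],(399,385),interpolation=2); b=cv2.resize(im[y0:y0+140,x0-20:x0+125],(399,385),interpolation=2)
print(x0-20,y0,399/145,385/140)
cv2.imwrite("pics/m2.png",np.hstack([a,b]))
```

```text
[500.95069864 154.27668547 280.90289145] [  2.89936123 -87.82394461 -79.57992338]
516 227
crop1 origin 260,85 x2.75; crop2 origin 456 152
436 152 2.7517241379310344 2.75
```

View pics/m2.png

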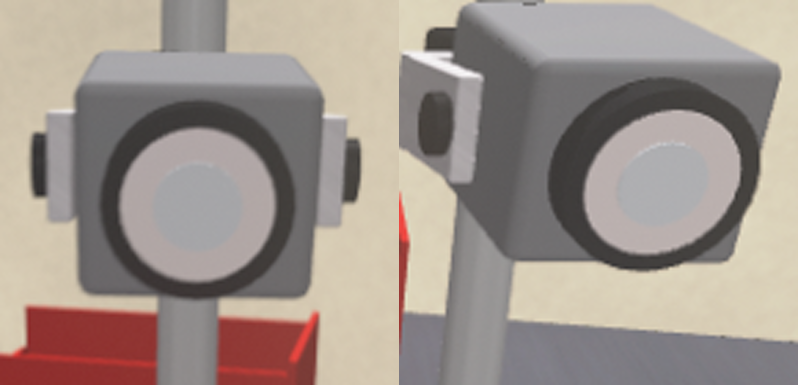

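The left crop (w1) shows the disc at about (197,205) and the right crop (w2) shows it at (662,183), both sharp inside the black ring. I fit the disc ellipses and stereo-match their rims for the lens centre and normal, then cross-check with the face corners.

```bash
cat > lens.py <<'E'
from h import *
import pickle
E=[];Cs=[]
for n,seed,(ox,oy) in (("w1",(331,160),(0,0)),("w2",(436+int(263/2.75),152+int(183/2.75)),(0,0))):
    im=cv2.imread(f"pics/{n}.png"); g=cv2.resize(im,None,fx=4,fy=4,interpolation=cv2.INTER_CUBIC).max(2)
    m=(g>115).astype(np.uint8); l=cv2.connectedComponents(m)[1]; m=(l==l[seed[1]*4,seed[0]*4]).astype(np.uint8)
    c=max(cv2.findContours(m,cv2.RETR_EXTERNAL,cv2.CHAIN_APPROX_NONE)[0],key=cv2.contourArea)
    (x,y),ab,th=cv2.fitEllipse(c); e=(((x+.5)/4-.5,(y+.5)/4-.5),(ab[0]/4,ab[1]/4),th); print(n,e)
    E.append(e); Cs.append(cam("wrist",pickle.load(open(n+".pkl","rb"))))
def samp(e,k):
    (x,y),(a,b),th=e; t=np.linspace(0,2*np.pi,k,endpoint=False); r=np.radians(th); p=np.c_[a/2*np.cos(t),b/2*np.sin(t)]
    return p@np.array([[np.cos(r),np.sin(r)],[-np.sin(r),np.cos(r)]])+[x,y]
p1,p2=samp(E[0],72),samp(E[1],1440); o2,d2=rays(Cs[1],p2); o1,d1=rays(Cs[0],p1); P=[]
for p,d in zip(p1,d1):
    s=p[0]-E[0][0][0]
    if abs(p[1]-E[0][0][1])>.8*E[0][1][1]/2: continue
    n=np.cross(d,d2); g=np.abs((n@(o2-o1))/np.linalg.norm(n,axis=1)); g[(p2[:,0]-E[1][0][0])*s<0]=9e9
    P.append(tri([(Cs[0],p),(Cs[1],p2[g.argmin()])])[0])
P=np.array(P); c=P.mean(0); U,S,V=np.linalg.svd(P-c); n=V[2]*-np.sign(V[2][1])
ce,r=tri([(Cs[0],E[0][0]),(Cs[1],E[1][0])])
rep=lambda n:(n/np.linalg.norm(n)).round(3).tolist()+["tilt",round(float(np.arcsin(-n[2]/np.linalg.norm(n))),3),"yaw",round(float(np.degrees(np.arctan2(n[1],n[0]))),1)]
print("centre",c.round(1),ce.round(1),r,"radius",np.linalg.norm(P-c,axis=1).mean().round(2),"rms plane",(S[2]/len(P)**.5).round(2)); print("normal",*rep(n))
q1=[(78,88),(321,90),(313,297),(79,294)]; q2=[(538,62),(779,67),(733,262),(508,260)]
Q=[]
for a,b in zip(q1,q2):
    X,r=tri([(Cs[0],(a[0]/2.752+259.8,a[1]/2.75+84.8)),(Cs[1],((b[0]-399)/2.752+435.8,b[1]/2.75+151.8))]); Q.append(X); print(X.round(1),r)
Q=np.array(Q); V=np.linalg.svd(Q-Q.mean(0))[2][2]; print("face",Q.mean(0).round(1),*rep(V*-np.sign(V[1])))
E
python3 lens.py
```

```text
w1 ((331.3442077636719, 159.05909729003906), (55.7182731628418, 56.75284957885742), 67.98512268066406)
w2 ((531.1904296875, 217.7796630859375), (48.541358947753906, 60.57027816772461), 56.06246566772461)
centre [614.  289.9 297.1] [614.  289.8 297. ] [0.2, 0.2] radius 18.98 rms plane 0.52
normal 0.202 -0.97 -0.132 tilt 0.133 yaw -78.3
[582.8 293.9 324.2] [0.2, 0.2]
[641.4 304.6 324.4] [0.3, 0.3]
[641.6 313.  271.6] [0.4, 0.4]
[581.7 297.3 272.1] [0.0, 0.0]
face [611.8 302.2 298.1] 0.216 -0.97 -0.113 tilt 0.113 yaw -77.4
```

Run:
```python
from h import *
plan((420,-238,180),RM((.344,.939,0),(0,0,-1)),14)
```

```text
dist 413.1 turn 96.8
[-6.2, -12.1, -26.2] [-0.033, -0.111, 0.032]
[-9.5, -11.0, -25.7] [-0.033, -0.111, 0.032]
[-12.6, -9.8, -24.8] [-0.033, -0.111, 0.032]
[-15.6, -8.5, -23.5] [-0.033, -0.111, 0.032]
[-18.4, -7.2, -21.9] [-0.033, -0.111, 0.032]
[-20.9, -5.9, -19.9] [-0.033, -0.111, 0.032]
[-23.2, -4.5, -17.7] [-0.033, -0.111, 0.032]
[-25.2, -3.2, -15.1] [-0.033, -0.111, 0.032]
[-26.8, -1.9, -12.3] [-0.033, -0.111, 0.032]
[-28.0, -0.7, -9.3] [-0.033, -0.111, 0.032]
[-28.9, 0.5, -6.1] [-0.033, -0.111, 0.032]
[-29.3, 1.6, -2.8] [-0.033, -0.111, 0.032]
[-29.4, 2.6, 0.5] [-0.033, -0.111, 0.032]
[-29.0, 3.5, 3.9] [-0.033, -0.111, 0.032]
```

{"name": "servo_tool", "arguments": {"motion": [[85, -6, -12, -26, -0.033, -0.111, 0.032], [85, -9, -11, -26, -0.033, -0.111, 0.032], [85, -13, -10, -25, -0.033, -0.111, 0.032], [85, -16, -8, -24, -0.033, -0.111, 0.032], [85, -18, -7, -22, -0.033, -0.111, 0.032], [80, -21, -6, -20, -0.033, -0.111, 0.032], [75, -23, -4, -18, -0.033, -0.111, 0.032], [70, -25, -3, -15, -0.033, -0.111, 0.032], [65, -27, -2, -12, -0.033, -0.111, 0.032], [60, -28, -1, -9, -0.033, -0.111, 0.032]]}}

```text
time: 3.7
tool_pos: [448.6, -140.1, 207.7]
tcp_rot: [-174.0, -23.6, 75.7]
ft_force: [0.0, -0.0, -1.2]
finger_gap: 60.1
```

Run:
```python
from h import *
print(sense()["joint_pos"].round(0))
plan((420,-238,180),RM((.344,.939,0),(0,0,-1)),5)
```

```text
[-38.  -1. 100.  19.  96. -26.]
dist 105.7 turn 25.3
[-20.9, -1.0, -3.0] [-0.025, -0.081, 0.024]
[-21.1, -0.5, -1.3] [-0.025, -0.081, 0.024]
[-21.1, 0.1, 0.4] [-0.025, -0.081, 0.024]
[-21.0, 0.5, 2.1] [-0.025, -0.081, 0.024]
[-20.8, 1.0, 3.8] [-0.025, -0.081, 0.024]
```

{"name": "servo_tool", "arguments": {"motion": [[60, -21, -1, -3, -0.025, -0.081, 0.024], [60, -21, 0, -1, -0.025, -0.081, 0.024], [60, -21, 0, 0, -0.025, -0.081, 0.024], [60, -21, 0, 2, -0.025, -0.081, 0.024], [60, -21, 1, 4, -0.025, -0.081, 0.024], [60, 0, 0, 0, 0, 0, 0], [60, 0, 0, 0, 0, 0, 0]]}}

```text
time: 4.4
tool_pos: [426.1, -244.5, 184.3]
tcp_rot: [179.0, 0.9, 69.8]
ft_force: [-0.2, 0.6, 0.6]
finger_gap: 60.3
```

Run:
```python
from h import *
s=sense(); im=snapshot("wrist"); C=cam("wrist",s); print(s["tool_pos"].round(1),s["tcp_rot"].round(1))
cv2.imwrite("pics/w3.png",im)
m=cv2.morphologyEx(green(im),cv2.MORPH_CLOSE,np.ones((13,13)))
for c in cv2.findContours(m,cv2.RETR_EXTERNAL,cv2.CHAIN_APPROX_NONE)[0]:
    if cv2.contourArea(c)<1500: continue
    r=cv2.minAreaRect(c); b=cv2.boxPoints(r); print(np.round(r[0]),np.round(b).tolist(),"\n",np.round(onz(C,b,60)).tolist())
```

```text
[ 426.1 -244.5  184.3] [179.    0.9  69.8]
[310. 227.] [[287.0, 131.0], [331.0, 131.0], [333.0, 324.0], [289.0, 324.0]] 
 [[429.0, -176.0, 60.0], [457.0, -186.0, 60.0], [409.0, -324.0, 60.0], [377.0, -312.0, 60.0]]
[537. 188.] [[503.0, 264.0], [509.0, 109.0], [571.0, 111.0], [565.0, 267.0]] 
 [[546.0, -322.0, 60.0], [572.0, -213.0, 60.0], [612.0, -229.0, 60.0], [591.0, -341.0, 60.0]]
[421. 204.] [[395.0, 102.0], [447.0, 102.0], [447.0, 306.0], [395.0, 306.0]] 
 [[502.0, -183.0, 60.0], [534.0, -195.0, 60.0], [497.0, -341.0, 60.0], [459.0, -326.0, 60.0]]
```

View pics/w3.png

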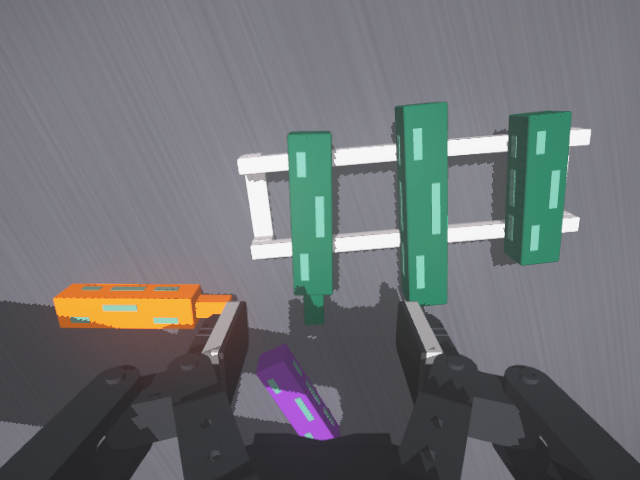

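The wrist view shows the target bar at about (310,213): sawn end on row 132, tenon at (314,310) pointing towards -y. The orange bar is at (130,305) and the purple one at (300,395). The next script checks the rail-gap clearance and plans the descent.

Run:
```python
from h import *
s=sense(); C=cam("wrist",s); u=np.array([.342,.94,0]); M=np.array([421.5,-238,0])
for p in [(270,169),(283,168),(340,166),(270,240),(285,239),(340,234)]: print(p,((onz(C,[p],30)[0]-M)@u).round(1))
plan((421.5,-238,26),RM((.342,.94,0),(0,0,-1)),6)
```

```text
(270, 169) 31.1
(283, 168) 31.8
(340, 166) 32.9
(270, 240) -25.8
(285, 239) -25.0
(340, 234) -21.3
dist 158.4 turn 1.4
[1.2, -1.5, 26.3] [0.003, 0.003, -0.001]
[1.1, -1.5, 26.3] [0.003, 0.003, -0.001]
[1.1, -1.4, 26.3] [0.003, 0.003, -0.001]
[1.0, -1.3, 26.3] [0.003, 0.003, -0.001]
[0.9, -1.2, 26.4] [0.003, 0.003, -0.001]
[0.9, -1.2, 26.4] [0.003, 0.003, -0.001]
```

{"name": "servo_tool", "arguments": {"motion": [[60, 2, -2, 22, 0.003, 0.003, 0], [60, 2, -2, 22, 0.003, 0.003, 0], [60, 2, -2, 22, 0.003, 0.003, 0], [60, 2, -1, 22, 0.003, 0.003, 0], [60, 1, -1, 22, 0.003, 0.003, 0], [60, 0, 0, 0, 0, 0, 0]], "force": 20}}

```text
time: 5.05
tool_pos: [426.7, -232.8, 72.8]
tcp_rot: [179.9, -0.6, 69.9]
ft_force: [-1.1, 0.4, -0.5]
finger_gap: 60.1
```

Run:
```python
from h import *
plan((422,-237,26),RM((.342,.94,0),(0,0,-1)),2)
```

```text
dist 47.3 turn 0.6
[-3.0, -1.5, 23.4] [0.001, -0.005, -0.001]
[-2.9, -1.5, 23.4] [0.001, -0.005, -0.001]
```

{"name": "servo_tool", "arguments": {"motion": [[60, -3, -1, 16, 0.001, -0.005, 0], [60, -2, -1, 16, 0, -0.003, 0], [60, -1, -1, 12, 0, 0, 0], [60, 0, 0, 0, 0, 0, 0]]}}

```text
time: 5.45
tool_pos: [425.0, -238.1, 31.2]
tcp_rot: [179.8, -0.4, 69.9]
ft_force: [-0.5, 0.2, -0.4]
finger_gap: 59.9
```

Run:
```python
from h import *
plan((422,-237,26),RM((.342,.94,0),(0,0,-1)),1)
```

```text
dist 6.1 turn 0.4
[-0.0, -3.2, 5.2] [0.003, -0.006, -0.003]
```

{"name": "servo_tool", "arguments": {"motion": [[60, 0, -3, 5, 0.003, -0.006, 0], [50, 0, 0, 0, 0, 0, 0], [42, 0, 0, 0, 0, 0, 0], [36, 0, 0, 0, 0, 0, 0], [32, 0, 0, 0, 0, 0, 0], [28, 0, 0, 0, 0, 0, 0], [24, 0, 0, 0, 0, 0, 0], [20, 0, 0, 0, 0, 0, 0], [20, 0, 0, 0, 0, 0, 0]], "force": 20}}

```text
time: 6.35
tool_pos: [424.5, -238.2, 29.8]
tcp_rot: [179.7, 0.0, 69.8]
ft_force: [0.1, -0.1, -1.0]
finger_gap: 29.6
```

{"name": "servo_tool", "arguments": {"motion": [[20, 0, 0, -8, 0, 0, 0], [20, 0, 0, -16, 0, 0, 0], [20, 0, 0, -24, 0, 0, 0], [20, 0, 0, -30, 0, 0, 0], [20, 0, 0, -30, 0, 0, 0], [20, 0, 0, -30, 0, 0, 0], [20, 0, 0, -20, 0, 0, 0], [20, 0, 0, -10, 0, 0, 0], [20, 0, 0, 0, 0, 0, 0]]}}

```text
time: 7.25
tool_pos: [422.4, -236.9, 206.8]
tcp_rot: [179.8, 0.0, 69.8]
ft_force: [0.2, -0.1, -1.7]
finger_gap: 29.7
```

Run:
```python
from h import *
s=sense(); im=snapshot("wrist"); print(s["tool_pos"].round(1),s["tcp_rot"].round(1),s["finger_gap"],s["ft_force"].round(1))
cv2.imwrite("pics/w4.png",im)
```

```text
[ 422.4 -236.9  206.8] [179.8   0.   69.8] 29.687885239557442 [ 0.2 -0.1 -1.7]
```

View pics/w4.png

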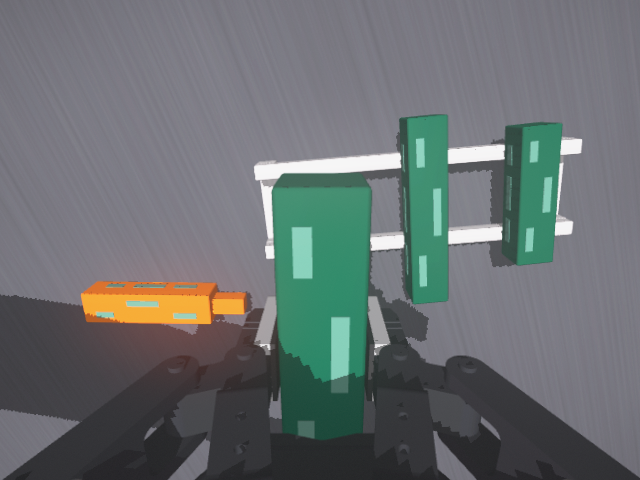

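The bar is held: top edge of the sawn end about (274,187)–(371,187), lower edge of the end face about (284,174)–(364,175), back end of the block on row 437. The other bars have not moved. I compute the bar's place in the hand.

Run:
```python
from h import *
im=cv2.imread("pics/w4.png"); m=green(im)
c=camera_params("wrist"); T=c["tool_from_camera"]; W=np.linalg.inv(T); K,D=cam("wrist",sense())[:2]; C=(K,D,W[:3,:3],W[:3,3])
top=onz(C,[(273.5,186),(371.5,187)],-30.2); low=onz(C,[(284,174),(364,175)],-0.2); back=onz(C,[(284,436),(363,436)],-30.2)
for n,q in (("top",top),("low",low),("back",back)): print(n,q.round(1).tolist(),"width",np.linalg.norm(q[0]-q[1]).round(1))
# side edges of top face by mask rows (pixels -> tool coords)
for r in (200,230,260,290,395,420):
    x=np.where(m[r,255:400])[0]+255; q=onz(C,[(x[0]-.5,r),(x[-1]+.5,r)],-30.2); print(r,x[0],x[-1],q.round(1)[:,:2].tolist(),"mid",q.mean(0).round(1)[:2])
```

```text
top [[58.7, -13.6, -30.2], [58.4, 14.8, -30.2]] width 28.4
low [[57.6, -13.4, -0.2], [57.2, 15.8, -0.2]] width 29.2
back [[-33.6, -13.6, -30.2], [-33.7, 15.4, -30.2]] width 29.0
200 272 371 [[54.5, -14.4], [54.5, 14.9]] mid [54.5  0.3]
230 273 370 [[45.4, -14.5], [45.3, 15.0]] mid [45.4  0.3]
260 274 369 [[35.7, -14.5], [35.7, 15.0]] mid [35.7  0.2]
290 276 368 [[25.6, -14.3], [25.5, 15.1]] mid [25.5  0.4]
395 281 363 [[-15.1, -14.2], [-15.1, 14.9]] mid [-15.1   0.4]
420 282 362 [[-26.2, -14.3], [-26.2, 14.9]] mid [-26.2   0.3]
```

```bash
cat >> h.py <<'E'
def goal(back=0,L=(614,289.9,297.0),tilt=.125,yaw=-78.1,end=(58.7,.3,-15.2)):
    y=np.radians(yaw); a=np.array([np.cos(y)*np.cos(tilt),np.sin(y)*np.cos(tilt),-np.sin(tilt)]); x=-a
    z=-np.array([0,0,1.]); z=z-x*(x@z); R=RM(x,z); return np.array(L)+a*(80+back)-R@np.array(end),R
E
python3 - <<'E'
from h import *
p,R=goal(60); print(p,goal()[0]); plan(p,R,13)
E
```

```text
[653.96876728  98.77973817 257.14572593] [641.69304857 157.03219812 264.62620994]
dist 411.0 turn 32.8
[30.4, 7.9, -3.9] [0.003, 0.009, -0.043]
[30.0, 9.1, -3.7] [0.003, 0.009, -0.043]
[29.7, 10.4, -3.4] [0.003, 0.009, -0.043]
[29.2, 11.7, -3.2] [0.003, 0.009, -0.043]
[28.7, 12.9, -2.9] [0.003, 0.009, -0.043]
[28.2, 14.1, -2.7] [0.003, 0.009, -0.043]
[27.5, 15.3, -2.5] [0.003, 0.009, -0.043]
[26.9, 16.5, -2.3] [0.003, 0.009, -0.043]
[26.2, 17.6, -2.1] [0.003, 0.009, -0.043]
[25.4, 18.7, -1.9] [0.003, 0.009, -0.043]
[24.6, 19.8, -1.7] [0.003, 0.009, -0.043]
[23.7, 20.8, -1.5] [0.003, 0.009, -0.043]
[22.8, 21.8, -1.4] [0.003, 0.009, -0.043]
```

{"name": "servo_tool", "arguments": {"motion": [[20, 20, 5, -4, 0.003, 0.009, -0.043], [20, 30, 9, -4, 0.003, 0.009, -0.043], [20, 30, 10, -3, 0.003, 0.009, -0.043], [20, 29, 12, -3, 0.003, 0.009, -0.043], [20, 29, 13, -3, 0.003, 0.009, -0.043], [20, 28, 14, -3, 0.003, 0.009, -0.043], [20, 28, 15, -3, 0.003, 0.009, -0.043], [20, 27, 16, -2, 0.003, 0.009, -0.043], [20, 26, 18, -2, 0.003, 0.009, -0.043], [20, 25, 19, -2, 0.003, 0.009, -0.043]]}}

```text
time: 8.3
tool_pos: [589.0, 22.8, 225.0]
tcp_rot: [-177.9, -6.1, 94.9]
ft_force: [0.1, -0.2, -0.6]
finger_gap: 29.9
```

Run:
```python
from h import *
p,R=goal(20); plan(p,R,6)
```

```text
dist 133.4 turn 7.2
[18.8, 10.9, -4.6] [-0.004, 0.003, -0.02]
[18.6, 11.3, -4.5] [-0.004, 0.003, -0.02]
[18.4, 11.7, -4.4] [-0.004, 0.003, -0.02]
[18.2, 12.1, -4.3] [-0.004, 0.003, -0.02]
[17.9, 12.5, -4.2] [-0.004, 0.003, -0.02]
[17.7, 12.8, -4.1] [-0.004, 0.003, -0.02]
```

{"name": "servo_tool", "arguments": {"motion": [[20, 19, 11, -5, -0.004, 0.003, -0.02], [20, 19, 11, -5, -0.004, 0.003, -0.02], [20, 18, 12, -4, -0.004, 0.003, -0.02], [20, 18, 12, -4, -0.004, 0.003, -0.02], [20, 14, 10, -4, -0.004, 0.003, -0.02], [20, 9, 6, -3, -0.002, 0.001, -0.01], [20, 0, 0, 0, 0, 0, 0], [20, 0, 0, 0, 0, 0, 0]]}}

```text
time: 9.1
tool_pos: [635.4, 131.8, 241.6]
tcp_rot: [-178.5, -7.5, 101.5]
ft_force: [-0.2, -0.4, -0.5]
finger_gap: 29.4
```

Run:
```python
from h import *
p,R=goal(0); plan(p,R,2); print(sense()["tcp_rot"],Ro.from_matrix(R).as_euler("xyz",degrees=True))
```

```text
dist 34.8 turn 1.5
[13.1, 5.4, -10.0] [-0.012, -0.003, -0.003]
[13.1, 5.5, -10.0] [-0.012, -0.003, -0.003]
[-178.54986001   -7.46792142  101.53798608] [180.          -7.16197244 101.9       ]
```

{"name": "servo_tool", "arguments": {"motion": [[20, 9, 4, -7, -0.01, -0.003, -0.003], [20, 9, 4, -7, -0.008, -0.002, -0.002], [20, 6, 3, -6, -0.006, 0, 0], [20, 0, 0, 0, 0, 0, 0], [20, 0, 0, 0, 0, 0, 0]]}}

```text
time: 9.6
tool_pos: [642.2, 154.9, 266.2]
tcp_rot: [179.9, -7.1, 101.7]
ft_force: [0.2, 0.6, -1.4]
finger_gap: 29.8
```

Run:
```python
from h import *
p,R=goal(0); plan(p,R,1); print(sense()["tcp_rot"].round(1),sense()["tool_pos"].round(1))
```

```text
dist 2.7 turn 0.2
[2.0, -0.1, 1.8] [0.001, 0.0, -0.004]
[179.9  -7.1 101.7] [642.2 154.9 266.2]
```

{"name": "servo_tool", "arguments": {"motion": [[20, 2, 0, 1, 0, 0, -0.003], [20, 0, 0, 0, 0, 0, 0], [20, 0, 0, 0, 0, 0, 0]]}}

```text
time: 9.9
tool_pos: [641.7, 156.7, 265.3]
tcp_rot: [179.9, -7.1, 101.8]
ft_force: [1.5, -0.7, -0.4]
finger_gap: 30.0
```

Run:
```python
from h import *
s=sense(); w=snapshot("wrist"); t=snapshot("top"); c=snapshot("scene"); s2=sense()
p,R=goal(0); plan(p,R,1)
for q in (s,s2): print(q["tool_pos"].round(1),q["tcp_rot"].round(2),q["qd"].round(2).max())
Rm=Ro.from_euler("xyz",s2["tcp_rot"],degrees=True).as_matrix(); tp=s2["tool_pos"]
W=lambda v: tp+Rm@np.array(v,float)
a=W((58.7,.3,-15.2)); print("end",a.round(1))
pts=[W((58.7,y,z)) for y,z in ((-14.7,-30.2),(15.3,-30.2),(15.3,-.2),(-14.7,-.2))]+[W((-61,0.3,-15)),(614,289.9,297)]
for n,im in (("top",t),("scene",c)):
    pr=proj(cam(n),pts); print(n,pr.round(1).tolist())
    np.save(f"{n}.npy",pr); cv2.imwrite(f"pics/{n}2.png",im)
cv2.imwrite("pics/w5.png",w)
a=cv2.resize(t[125:255,100:290],None,fx=2.1,fy=2.1,interpolation=2); b=cv2.resize(c[240:400,270:400],None,fx=3,fy=3,interpolation=2); d=cv2.resize(w,(399,299))
o=np.zeros((600,800,3),np.uint8); o[:273,:399]=a; o[300:599,:399]=d; o[:480,405:795]=b; cv2.imwrite("pics/m3.png",o)
```

```text
dist 0.8 turn 0.1
[0.2, 0.1, 0.7] [0.001, 0.001, -0.001]
[641.7 156.7 265.3] [179.92  -7.13 101.85] 0.29
[641.7 156.7 265.3] [179.93  -7.13 101.85] 0.07
end [630.4 212.  287.7]
top [[221.8, 162.0], [219.3, 148.7], [219.8, 153.4], [222.2, 166.3], [275.3, 149.1], [183.4, 163.7]]
scene [[318.6, 292.6], [307.8, 301.2], [309.2, 308.1], [319.7, 299.7], [279.9, 266.9], [339.2, 325.6]]
```

View pics/m3.png

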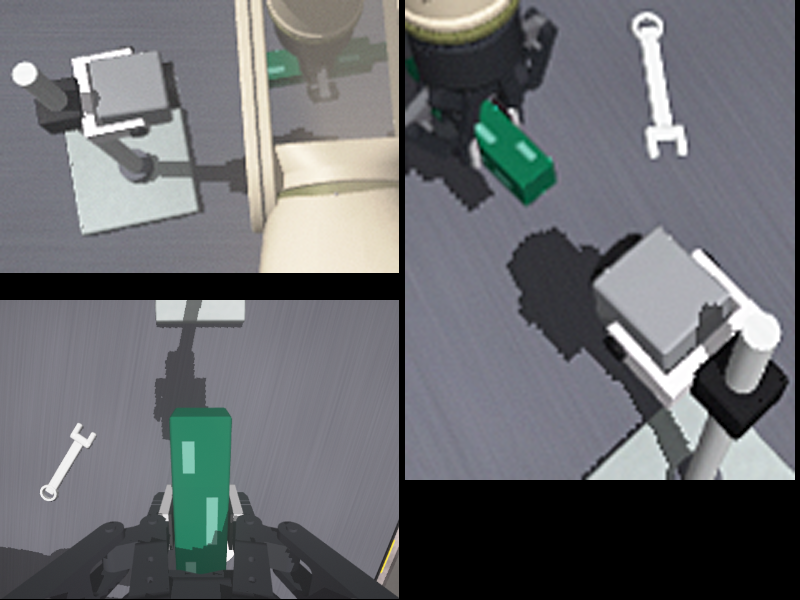

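The scene crop shows the sawn end's corners at about (310,308), (320,300) and (318,293), within 1 px of the prediction. The wrist crop shows the bar still straight in the hand. In the top view the arm covers the bar. One discrepancy remains: the first top/scene estimate put the head about 8 mm lower than the wrist stereo. I check which is right by projecting the wrist-measured points into both fixed views.

Run:
```python
from h import *
T,S=cam("top"),cam("scene")
t=lambda x,y:(x/4+99.9,(y-180)/4+139.9); s=lambda x,y:((x-400)/4+299.9,y/4+309.9)
X=[(641.4,304.6,324.4),(582.8,293.9,324.2)]
print("pred S",proj(S,X).round(1).tolist(),"seen",s(532,97),s(620,22)); print("pred T",proj(T,X).round(1).tolist(),"seen",t(300,218),t(320,328))
P=[(588,403,414)]; print("post top pred",proj(S,P).round(1),s(755,160),proj(T,P).round(1),t(47,260))
# ring lower tip / wrist self check: post foot and foot corners seen from w1 onto z=14
import pickle
C=cam("wrist",pickle.load(open("w1.pkl","rb")))
print("foot via wrist z14",onz(C,[(274,357),(377,358),(387,439),(257,440)],14).round(0).tolist(),"post base",onz(C,[(324,395)],14).round(0))
print("foot via top z14 ",onz(T,[t(345,328),t(380,520),t(126,375),t(158,565)],14).round(0).tolist())
o,d=rays(C,[(331.3,14)]); k=(403-o[1])/d[0][1]; print("post top via wrist at y=403:",(o+d[0]*k).round(1))
```

```text
pred S [[331.6, 333.4], [354.1, 315.1]] seen (332.9, 334.15) (354.9, 315.4)
pred T [[174.0, 147.2], [177.9, 174.4]] seen (174.9, 149.4) (179.9, 176.9)
post top pred [[388.7 348.8]] (388.65, 349.9) [[110.2 159.1]] (111.65, 159.9)
foot via wrist z14 [[507.0, 465.0, 14.0], [644.0, 496.0, 14.0], [666.0, 355.0, 14.0], [538.0, 323.0, 14.0]] post base [[590. 406.  14.]]
foot via top z14  [[662.0, 349.0, 14.0], [532.0, 321.0, 14.0], [629.0, 494.0, 14.0], [501.0, 465.0, 14.0]]
post top via wrist at y=403: [589.1 403.  412.9]
```

The wrist stereo holds up. It puts the post top at 412.9 mm (given as 414), the disc radius at 18.98 mm (given as 19), and its points project into the scene view within about 1.5 px. The top camera is what's off, by about 2 px. The pose is within 1 mm of the goal and still, so I hand in.

Run:
```python
from h import *
p,R=goal(0); plan(p,R,1); s=sense(); print(s["time"],s["finger_gap"],np.abs(s["qd"]).max()); print(hand_in())
```

```text
dist 0.8 turn 0.1
[0.2, 0.1, 0.7] [0.001, 0.001, -0.001]
10.05 29.75994108923465 0.10617027544384865
the job is handed in; nothing more can be done
None
```

I picked the tenoned bar off the rack with the gentlest grip (20 N) and handed in at 10.05 s. It is held with its sawn end about 80 mm in front of the lens, in line with the lens axis, level, and with the tenon pointing away.

**Last checks that passed**
- **Pose:** the tool was 0.8 mm and 0.1° from its goal pose, the arm was practically still (0.1 °/s), and the finger gap was 29.8 mm, so the bar was still held.
- **Sawn end:** the scene camera saw its corners within about 1 px of where they should be.
- **Lens position:** the wrist-camera measurement gave a disc radius of 18.98 mm (19 given) and a post top of 412.9 mm (414 given).
- **Neighbours:** after the lift, the wrist picture showed the other two bars still in place. I sent no move towards the jar, wrench or stand, and the wrist force stayed under 2 N at every reading.

**What disagreed**
- **Head height:** my first estimate from the top and scene cameras put the head about 8 mm lower than the wrist camera did. The top camera was about 2 px off, so I used the wrist values.
- **Tilt and yaw:** lens tilt came out between 0.113 and 0.133 rad, and I used 0.125. Yaw estimates from the head ran from -77.4° to -78.4°, and I used -78.1°. One foot-edge reading gave about -81°.
- **Top view:** in the last top picture the arm covered the bar, so the final position was checked only in the scene and wrist views.

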